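Gauge two tube sleeves and sort them

TASK

Find out which of the two aluminium tube sleeves fits the stepped gauge pin: lower one of them, upright, onto the pin as far as it goes, lift it off and put it away before you try the other one the same way, in either order. A sleeve that goes fully home onto the gauge's foot belongs in the square wooden tray, one that stops on the pin's step belongs in the round steel pan; leave each standing upright there. Never drop a sleeve, and leave the white dish, the flask and the beaker where they are.

Things in the scene. Friction and masses are not known exactly. Their poses are not given: they have to be found in the camera images.
- sleeve_a: First aluminium tube sleeve, open at both ends, standing upright: 100 mm tall, outer diameter 54 mm, with a collar of 64 mm diameter round its lowest 14 mm; 0.2 to 0.55 kg. Outwardly the same as the other one; of the two, one has a bore of 40 mm and the other of 32 mm (not said which). Origin: centre of its underside, z up along the bore.
- sleeve_b: Second aluminium tube sleeve, open at both ends, standing upright: 100 mm tall, outer diameter 54 mm, with a collar of 64 mm diameter round its lowest 14 mm; 0.2 to 0.55 kg. Outwardly the same as the other one; of the two, one has a bore of 40 mm and the other of 32 mm (not said which). Origin: centre of its underside, z up along the bore.
- gauge_seat (a point): The pin's foot on the gauge, a fixed steel stand: centre of the flat top of its round foot (100 mm diameter, 15 mm high), on the pin's axis, z up. From this point the upright pin has a diameter of 36 mm up to 50 mm, narrows to 26 mm at 55 mm (the step), and ends at 90 mm; its last 7 mm taper to 14 mm. The 40 mm bore comes down onto the foot (sleeve's underside at this point's height), the 32 mm bore stops with the sleeve's underside about 52 mm above it.
- wood_tray: Square open wooden tray, fixed, 140 x 140 mm outside, 27 mm high, walls and floor 5 mm, on the table. Origin: centre of its underside, axes along its sides.
- round_pan: Round open steel pan, fixed, 148 mm across at the rim, 140 mm at the foot, 25 mm high, floor 5 mm, wall 3 mm, on the table. Origin: centre of its underside.
- dish: Bystander: small white porcelain dish, 60 mm across, 20 mm high, near the middle of the table. Origin: centre of its underside.
- flask: Bystander: conical glass flask, 76 mm across, 103 mm high. Origin: centre of its underside.
- beaker: Bystander: glass beaker, 68 mm across, 85 mm high. Origin: centre of its underside.
There are look-alikes about, which are no part of the job. Leave any blue or purple look-alike of the sleeve_b alone.

How it is judged:
By the outcome, as a careful person would: the job done as asked, in the order asked, and still so for the second after the job is handed in, with the robot touching nothing.
It also fails if it takes over 64 s, if anything falls off the work surface, if the arm or the gripper's body presses on something with over 40 N, if the wrist force passes 120 N, or if a joint passes its speed limit or range.

ROBOT

A 7-joint arm with a two-finger parallel gripper is mounted at the origin on the work surface. World frame = base frame: x ahead of the robot, y to its left, z up, the work surface at z = 0. Lengths are in mm, angles in rad, forces in N, time in s.
With the tool pointing down it reaches from about 350 to 900 mm from the base axis. Payload 19.9 kg.
Tool frame: the origin (TCP) lies between the finger pads; the fingertips stand 17 mm ahead of it and the grasp point (between the pads) lies 2 mm behind it (arm.tips_ahead is the distance from the TCP to the fingertips, in mm); z points along the fingers, x is the direction in which the jaws open and shut, and the axes are right-handed (so a half turn about z gives the same grasp; the last joint's range is limited). The gripper opens to 85 mm and grips with 20 to 120 N. Pads are 22 mm wide; open, the fingers measure 114 mm over their backs; the gripper's body (76 mm by 85 mm) begins 54 mm behind the grasp point. The pads swing forward as they close: fully open they stand 13 mm farther back than shut.
Start: joints at [1.268, 0.417, -0.01, 1.614, 0.005, 1.111, -0.053], TCP at [161.759, -603.686, 248.26] pointing down, gripper open.
Joint ranges: [-2.81, 2.81], [-0.39, 2.02], [-1.27, 1.25], [0.06, 2.57], [-1.19, 4.33], [0.19, 2], [-2.82, 2.82]. Speed limits (rad/s): [1.89, 1.89, 2.39, 2.39, 3.01, 3.01, 3.01].

INTERFACE

Orientations are given as a 3x3 rotation matrix whose columns are the frame's x, y, z axes.
In Python, from workcell import arm, eyes gives the robot as it stands. The module is installed in compiled form; this text tells all that it offers.
- The arm moves only by the tool apply_moves, never from a script. Its argument "motion" is text: rows parted by semicolons, each of 4 numbers parted by spaces: the shift along the tool's x, y, z in m, then the turn about the tool's z in rad. A call has 1 to 8 rows; each row is the pose to reach, as a shift and turn from the pose commanded when the call began, along the tool's axes at that moment; what a row does not reach only later rows make up. A row lasts 1/8 s, in which the tool goes at most 62.5 mm and 10.7 degrees, less where a joint would pass 70% of its speed; a pose out of reach is approached as far as the arm can. A call with a gripper value outside its range is refused whole. "hand" is the opening, from 0 (shut) to 1 (fully open), set as the call begins (left out, the last holds). The fingers move at their own pace and stop on an object; the grip force is fixed at half the most. Time passes only in rows, so rows that repeat a pose let the fingers close. It gives the time, the measured TCP pose, the force and the opening at its end, in the units of the state.
- arm.sense(): the state, without advancing time (a new reading comes with each control period).
- eyes.capture(name): name is "scene" or "top"; returns a dict with "pixels" (400x640x3 uint8, red, green, blue), "depth" (400x640 float32, mm along the optical axis (not along the pixel's ray), 0 where there is no reading), "mtx" (3x3 intrinsics, pixels), "world_from_camera" (4x4, takes a point from camera to world coordinates). Camera axes: x right, y down, z forward; pixel columns grow to the right and rows downward; lengths in mm; the calibration is good to about 2 mm. A picture is of the moment at which its call begins.
- arm.sign_off(): hands the job in, once; it reports no verdict.
Trained networks look in a picture, given as the dict that the camera call returned (one of the last four; its "shot" number tells which), for a name from the list of things; names that differ only in an ending like _2 or _b are one class to them, and where a whole thing is asked for, a point or a joint stands for the part that bears it (a point fixed in the world has none). Each returns a list of dicts, best first, with "score" (0 to 1); they miss things now and then, are a little off and sometimes report something else, mostly with a low value. They report only what shows in the picture. A call takes as long as a camera call. They do not tell look-alikes from the thing itself.
- eyes.search_frame(picture, target): "rect" ([left, top, width, height] in pixels, round what is visible of it).
- eyes.silhouettes(picture, target): "region" (400x640 bool, what is visible of it) and "rect" ([left, top, width, height] in pixels, round what is visible of it).
The state is a dict: "time": time; "joints": joint angles; "qvel": joint speeds; "effort": joint torques, N m; "ee_pos": TCP position; "ee_rot": TCP orientation; "force": force on the tool from outside, world axes, zero at the start; "ft_torque": the same for the moment, N m; "opening": finger opening in mm.
Only numpy, scipy, OpenCV 4.12 (cv2) and the standard library are available. Lean on these libraries where they do the work, as an engineer would, in place of code of your own. Each camera call takes 0.05 s, during which the arm holds its last target. There are 200 camera calls.

## Working session

There is one attempt and no reset: what is moved stays moved. The work goes in short steps, Python scripts to look and compute and a tool call to move; the robot and the scene stay as the last step left them, time stands still between calls to the robot, and variables do not carry over. Pictures are saved under pics/ and viewed, about 8 in all and at most 12, crops included, and the job is handed in when it is done.

Besides the shell and the picture viewer there is one more tool, called after "Emit:" as name(argument=value, ...), one argument or row to a line, values as JSON. apply_moves: Moves the arm, as the interface text tells. Its arguments: {"type":"object","properties":{"motion":{"type":"string"},"hand":{"type":"number"}},"required":["motion"]}

```bash
mkdir -p pics; python3 - <<'E'
from workcell import arm, eyes
import cv2, numpy as np, pickle
s=arm.sense(); print({k:np.round(v,3).tolist() for k,v in s.items()}, arm.tips_ahead)
P={}
for n in ("scene","top"):
    p=eyes.capture(n); P[n]=p
    cv2.imwrite(f"pics/{n}0.png",p["pixels"][...,::-1])
    print(n,np.round(p["mtx"],1).tolist(),np.round(p["world_from_camera"],3).tolist())
    for t in ("sleeve_a","wood_tray","round_pan","dish","flask","beaker","gauge_seat"):
        try:
            for d in eyes.search_frame(p,t): print(n,t,round(d["score"],2),np.round(d["rect"]).tolist())
        except Exception as e: print(t,e)
pickle.dump(P,open("p0.pkl","wb"))
E
```

```text
{'time': 0.0, 'joints': [1.267, 0.418, -0.01, 1.614, 0.005, 1.111, -0.053], 'qvel': [0.0, 0.001, 0.001, -0.0, 0.002, -0.0, -0.0], 'effort': [0.001, -86.444, 0.68, -43.489, 0.019, 0.007, -0.0], 'ee_pos': [161.669, -603.38, 247.645], 'ee_rot': [[0.259, -0.966, -0.0], [-0.966, -0.259, 0.001], [-0.001, 0.0, -1.0]], 'force': [-0.87, 1.049, 0.269], 'ft_torque': [0.014, -0.035, 0.047], 'opening': 85.807} 17.0
scene [[473.1, 0.0, 309.2], [0.0, 473.1, 199.3], [0.0, 0.0, 1.0]] [[-0.813, 0.457, -0.361, 974.825], [0.583, 0.644, -0.496, 572.902], [0.006, -0.613, -0.79, 965.785], [0.0, 0.0, 0.0, 1.0]]
scene sleeve_a 0.87 [297.0, 123.0, 25.0, 42.0]
scene sleeve_a 0.86 [369.0, 192.0, 30.0, 42.0]
scene sleeve_a 0.8 [339.0, 134.0, 25.0, 45.0]
scene sleeve_a 0.63 [332.0, 106.0, 23.0, 42.0]
scene wood_tray 0.61 [188.0, 165.0, 32.0, 40.0]
scene wood_tray 0.56 [370.0, 278.0, 89.0, 86.0]
scene round_pan 0.92 [241.0, 106.0, 49.0, 38.0]
scene dish 0.69 [311.0, 189.0, 24.0, 16.0]
scene flask 0.91 [270.0, 291.0, 39.0, 44.0]
scene beaker 0.7 [188.0, 164.0, 31.0, 40.0]
scene gauge_seat 0.85 [270.0, 208.0, 43.0, 48.0]
top [[494.7, 0.0, 319.2], [0.0, 494.7, 203.4], [0.0, 0.0, 1.0]] [[0.016, -0.987, 0.162, 349.645], [-1.0, -0.018, -0.014, 21.937], [0.016, -0.162, -0.987, 1196.58], [0.0, 0.0, 0.0, 1.0]]
top sleeve_a 0.85 [374.0, 278.0, 32.0, 32.0]
top sleeve_a 0.85 [334.0, 262.0, 27.0, 22.0]
top sleeve_a 0.83 [376.0, 231.0, 31.0, 30.0]
top sleeve_a 0.68 [252.0, 234.0, 30.0, 28.0]
top wood_tray 0.71 [134.0, 169.0, 73.0, 67.0]
top dish 0.98 [315.0, 210.0, 24.0, 22.0]
top flask 0.73 [227.0, 98.0, 27.0, 36.0]
top beaker 0.59 [394.0, 108.0, 35.0, 34.0]
top gauge_seat 0.95 [288.0, 148.0, 43.0, 39.0]
```

View pics/top0.png

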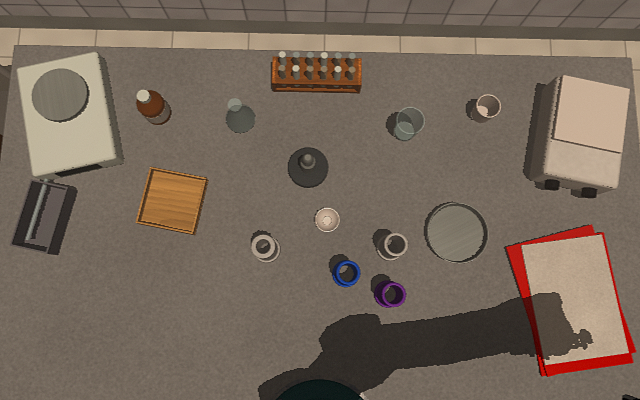

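```bash
python3 - <<'E'
import cv2
a=cv2.imread("pics/scene0.png")[80:280,230:430]; b=cv2.imread("pics/top0.png")[200:330,230:430]
cv2.imwrite("pics/sc_crop.png",cv2.resize(a,(600,600),interpolation=cv2.INTER_CUBIC))
E
```

```text
(no output)
```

View pics/sc_crop.png

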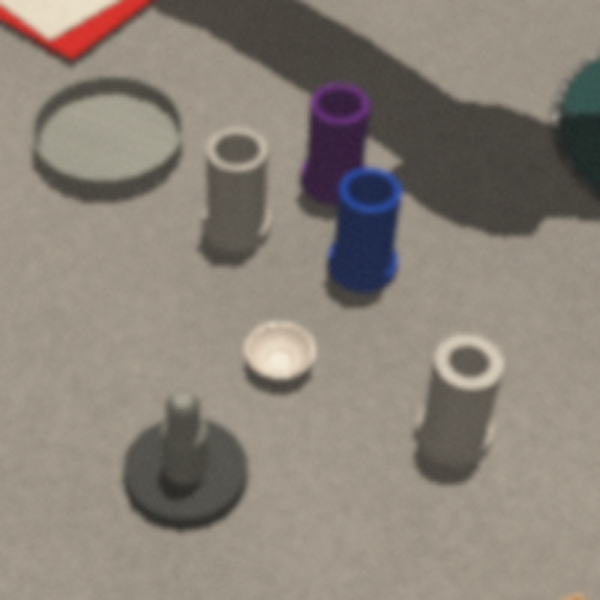

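Top view: grey sleeves at (264,247), with a thick wall and small bore, and (394,244), with a thin wall and larger bore. The blue (346,273) and purple (390,294) ones are look-alikes to leave alone. Gauge (308,166), tray (172,201), pan (456,233), dish (327,220), flask (240,115) and beaker (408,123). The scene crop confirms that the two grey ones are the aluminium sleeves. Next I measure positions from the depth in both views.

```bash
cat > h.py <<'E'
import numpy as np, cv2
from scipy.optimize import least_squares
def cloud(p):
    d=p["depth"]; v,u=np.mgrid[:400,:640]; K=p["mtx"]
    c=np.stack([(u-K[0,2])/K[0,0]*d,(v-K[1,2])/K[1,1]*d,d],-1)
    T=p["world_from_camera"]; w=c@T[:3,:3].T+T[:3,3]; w[d==0]=np.nan; return w
def sel(w,rect,z0,z1,m=3):
    l,t,a,b=[int(x) for x in rect]; q=w[t-m:t+b+m,l-m:l+a+m].reshape(-1,3)
    return q[(q[:,2]>z0)&(q[:,2]<z1)]
def circ(q,r=None):
    c0=np.median(q,0)[:2]
    if r: f=lambda x:np.hypot(*(q[:,:2]-x[:2]).T)-r; x0=c0
    else: f=lambda x:np.hypot(*(q[:,:2]-x[:2]).T)-x[2]; x0=[*c0,30]
    return np.round(least_squares(f,x0,loss="soft_l1").x,1)
def near(w,c,R,z0,z1):
    q=w.reshape(-1,3); return q[(np.hypot(q[:,0]-c[0],q[:,1]-c[1])<R)&(q[:,2]>z0)&(q[:,2]<z1)]
def box(q): return len(q),((q.min(0)+q.max(0))/2).round(1),np.ptp(q,axis=0).round(1),np.median(q[:,2]).round(1)
E
python3 - <<'E'
import pickle; from h import *
P=pickle.load(open("p0.pkl","rb"))
R={"scene":dict(B=[297,123,25,42],A=[369,192,30,42],gauge=[270,208,43,48],pan=[241,106,49,38],tray=[370,278,89,86],dish=[311,189,24,16]),
"top":dict(A=[252,234,30,28],B=[376,231,31,30],gauge=[288,148,43,39],pan=[424,201,65,63],tray=[134,169,73,67],dish=[315,210,24,22],blue=[334,262,27,22],purple=[374,278,32,32],flask=[227,98,27,36],beaker=[394,108,35,34])}
for n in R:
    w=cloud(P[n]); print(n,"table z",np.nanmedian(w[300:380,100:250,2] if n=="top" else w[230:260,120:180,2]))
    for k,r in R[n].items():
        print(k,end=" ")
        if k in("A","B","blue","purple"):
            q=sel(w,r,92,110); print("rim",box(q)); q=sel(w,r,20,88); print("   body circ r27",len(q),circ(q,27))
        elif k=="gauge":
            q=sel(w,r,95,115); print("pintop",box(q)); q=sel(w,r,20,64); print("   pin circ18",len(q),circ(q,18)); q=sel(w,r,9,19); print("   foot",box(q))
        elif k=="pan":
            q=sel(w,r,17,35); print("rim",box(q),circ(q)); q=sel(w,r,2.5,9);print("   floor",box(q))
        elif k=="tray":
            q=sel(w,r,18,35); print("rim",box(q), cv2.minAreaRect(q[:,:2].astype(np.float32))); q=sel(w,r,2.5,9);print("   floor",box(q))
        else: print(box(sel(w,r,10,130)))
E
```

```text
scene table z -1.8790903796715384
B rim (157, array([ 444.9, -159. ,   97.7]), array([54.5, 54. , 11.4]), np.float64(97.4))
   body circ r27 434 [ 443.7 -160.6]
A rim (270, array([435. , 135.1,  98.2]), array([54. , 53.9, 12.2]), np.float64(98.4))
   body circ r27 453 [434.4 134.3]
gauge pintop (85, array([638.6,  39.8, 101. ]), array([25.1, 25.2, 11.8]), np.float64(101.3))
   pin circ18 158 [655.6  65.1]
   foot (852, array([638. ,  39.7,  14. ]), array([ 99.1, 100. ,  10. ]), np.float64(14.0))
pan rim (272, array([ 481.8, -320.3,   22.4]), array([146.8, 149.2,  10.8]), np.float64(21.5)) [ 481.8 -320.4   71.6]
   floor (871, array([ 469.8, -341.9,    5.7]), array([213.7, 229.3,   6.5]), np.float64(4.4))
tray rim (830, array([547.8, 365.5,  25.8]), array([160.5, 161.6,  15.4]), np.float64(25.2)) ((547.7264404296875, 365.48980712890625), (141.1689453125, 142.86293029785156), 79.98688507080078)
   floor (3107, array([536. , 359.9,   5.7]), array([289. , 266. ,   6.5]), np.float64(4.8))
dish (185, array([507.5,  -8.9,  17.7]), array([59.1, 58.2, 15.4]), np.float64(15.5))
top table z -1.
[... 801 characters left out ...]
89062, 360.16156005859375), (142.2328643798828, 140.19046020507812), 79.66448211669922)
   floor (1972, array([543.8, 368.5,   5.7]), array([180.8, 192.7,   6.5]), np.float64(4.4))
dish (250, array([504.2, -13.9,  17.2]), array([56.3, 57.9, 14.3]), np.float64(16.2))
blue rim (220, array([378.3, -59.3,  98.6]), array([52.6, 53.2, 12.6]), np.float64(99.4))
   body circ r27 76 [375.4 -52.7]
purple rim (232, array([ 332.1, -158.6,   99.1]), array([52. , 52. , 13.4]), np.float64(99.6))
   body circ r27 180 [ 335.3 -154.2]
flask (731, array([754.3, 204.9,  58.5]), array([68. , 72.6, 96.6]), np.float64(45.9))
beaker (640, array([ 735. , -204.6,   49.1]), array([66.8, 65.6, 78.1]), np.float64(57.7))
```

Emit:
apply_moves(
  motion="-0.02 -0.022 0 0.05;-0.06 -0.065 0 0.15;-0.1 -0.11 0 0.262;-0.14 -0.153 0 0.262;-0.18 -0.197 0 0.262;-0.22 -0.24 0 0.262;-0.26 -0.284 0.02 0.262;-0.3 -0.328 0.03 0.262",
  hand=1,
)

```text
time: 1.8
ee_pos: [401.5, -227.3, 217.9]
ee_rot: [[-0.0, -1.0, 0.0], [-1.0, 0.0, -0.0], [0.0, -0.0, -1.0]]
force: [1.5, -0.2, 0.1]
opening: 85.5
```

```bash
cat > to.py <<'E'
import sys,numpy as np; from workcell import arm
s=arm.sense(); t=np.array([float(x) for x in sys.argv[1:4]]); R=np.array(s["ee_rot"])
print("t",round(s["time"],2),"pos",np.round(s["ee_pos"],1),"x",np.round(R[:,0],3),"F",np.round(s["force"],1),"open",round(s["opening"],1),"q",np.round(s["joints"],2))
print("shift",np.round(R.T@(t-s["ee_pos"]),1), "turn",round(float(np.arctan2(R[0,0],-R[0,1])),4))
E
python3 to.py 443 -162 68
```

```text
t 1.8 pos [ 401.5 -227.3  217.9] x [-0. -1.  0.] F [ 1.5 -0.2  0.1] open 85.5 q [ 0.67  0.17 -0.24  2.03  0.05  0.95 -1.17]
shift [-65.3 -41.4 149.9] turn -0.0005
```

Emit:
apply_moves(
  motion="-0.03 -0.02 0.01 0;-0.055 -0.035 0.03 0;-0.0653 -0.0414 0.06 0;-0.0653 -0.0414 0.1 0;-0.0653 -0.0414 0.13 0;-0.0653 -0.0414 0.145 0;-0.0653 -0.0414 0.15 0;-0.0653 -0.0414 0.15 0",
)

```text
time: 2.8
ee_pos: [442.7, -163.9, 68.9]
ee_rot: [[-0.0, -1.0, 0.001], [-1.0, 0.0, -0.0], [0.0, -0.001, -1.0]]
force: [-0.0, -0.9, -1.1]
opening: 85.0
```

Emit:
apply_moves(
  motion="0 0 0 0;0 0 0 0;0 0 0 0;0 0 0 0;0 0 0 0;0 0 0 0",
  hand=0,
)

```text
time: 3.55
ee_pos: [442.7, -163.8, 69.0]
ee_rot: [[-0.0, -1.0, 0.001], [-1.0, 0.0, -0.0], [0.0, -0.001, -1.0]]
force: [-1.6, 1.0, 8.7]
opening: 52.1
```

```bash
python3 - <<'E'
from workcell import arm,eyes
from h import *
s=arm.sense(); print(np.round(s["ee_pos"],1),np.round(s["force"],1),s["opening"],s["time"])
for n in ("top","scene"):
    w=cloud(eyes.capture(n)); q=near(w,[443,-162],36,94,103); print(n,box(q),circ(q,27))
E
```

```text
[ 442.7 -163.8   69. ] [-1.6  1.   8.7] 52.07788545863174 3.55
top (7, array([ 440.9, -130.6,  101.1]), array([26.8,  6.5,  3.5]), np.float64(100.8)) [ 442.7 -154.1]
scene (94, array([ 445.1, -160.9,   98. ]), array([54.5, 66.7,  8.1]), np.float64(98.2)) [ 441.4 -160.9]
```

Emit:
apply_moves(
  motion="0 0 -0.01 0;0 0 -0.035 0;0 0 -0.075 0;0 0 -0.11 0;-0.015 -0.015 -0.135 0;-0.045 -0.045 -0.14 0;-0.08 -0.08 -0.14 0;-0.115 -0.113 -0.14 0",
)

```text
time: 4.65
ee_pos: [556.2, -47.7, 209.1]
ee_rot: [[-0.001, -1.0, 0.0], [-1.0, 0.001, -0.0], [0.0, -0.0, -1.0]]
force: [0.7, -0.9, -2.9]
opening: 52.0
```

```bash
python3 to.py 636.7 35.2 205
```

```text
t 4.65 pos [556.2 -47.7 209.1] x [-0.001 -1.     0.   ] F [ 0.7 -0.9 -2.9] open 52.0 q [ 0.33  0.36 -0.36  1.81  0.15  0.99 -1.67]
shift [-83.  -80.5   4.1] turn -0.0007
```

Emit:
apply_moves(
  motion="-0.03 -0.029 0.002 0;-0.06 -0.058 0.004 0;-0.077 -0.075 0.004 0;-0.082 -0.08 0.004 0;-0.083 -0.0805 0.004 0;-0.083 -0.0805 0.004 0",
)

```text
time: 5.4
ee_pos: [635.4, 33.3, 204.5]
ee_rot: [[-0.001, -1.0, -0.0], [-1.0, 0.001, -0.0], [0.0, 0.0, -1.0]]
force: [-0.1, -0.6, -3.8]
opening: 52.0
```

```bash
cat > look.py <<'E'
import sys; from workcell import arm,eyes; from h import *
s=arm.sense(); e=np.array(s["ee_pos"]); print("TCP",e.round(1),np.round(s["force"],1),round(s["opening"],1),round(s["time"],2))
ps=[eyes.capture(n) for n in ("scene","top")]
for n,p in zip(("scene","top"),ps):
    w=cloud(p); h=e[2]-69
    q=near(w,e[:2],45,h+20,h+40); print(n,"body",len(q),circ(q,27) if len(q)>20 else "")
    q=near(w,e[:2],45,h-8,h+9); print("  collar",len(q),circ(q,32) if len(q)>20 else "", q[:,2].min() if len(q) else "")
    q=near(w,e[:2],45,h+93,h+104); print("  rim",len(q),box(q) if len(q)>5 else "")
    q=near(w,[637,37],75,10,18); print("  foot",len(q),circ(q[np.hypot(q[:,0]-637,q[:,1]-37)>44],50) if len(q)>50 else "")
    q=near(w,[637,37],30,20,60); print("  pin",len(q),circ(q,18) if len(q)>20 else "")
if len(sys.argv)>1:
    p=ps[0]; u,v,a=map(int,sys.argv[2:5]); cv2.imwrite(sys.argv[1],cv2.resize(p["pixels"][v-a:v+a,u-a:u+a,::-1],(600,600),interpolation=cv2.INTER_CUBIC))
E
python3 look.py pics/g1.png 291 200 70
```

```text
TCP [635.4  33.3 204.5] [-0.1 -0.6 -3.8] 52.0 5.4
scene body 140 [662.2  75.1]
  collar 66 [635.9  34.9] 134.20908060151908
  rim 157 (157, array([639.8,  35.4, 234.2]), array([47.7, 79.6, 10.4]), np.float64(234.1))
  foot 826 [636.7  36.9]
  pin 137 [656.4  65.7]
top body 0 
  collar 0  
  rim 0 
  foot 39 
  pin 0
```

View pics/g1.png

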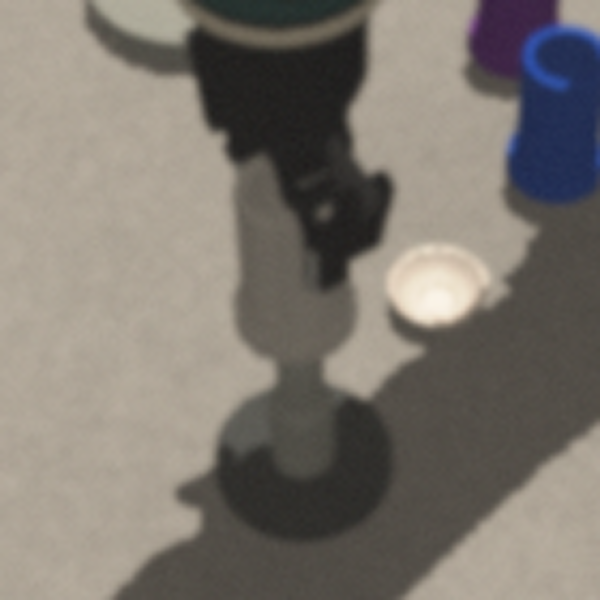

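The crop shows the sleeve upright in the jaws, roughly over the pin (pin (300,400), collar bottom (297,345) in the crop). I refit with proper starting values and a common camera bias.

```bash
cat > look.py <<'E'
import sys; from workcell import arm,eyes; from h import *
s=arm.sense(); e=np.array(s["ee_pos"]); print("TCP",e.round(1),np.round(s["force"],1),round(s["opening"],1),round(s["time"],2))
p=eyes.capture("scene"); w=cloud(p); h=e[2]-69
def arc(c,r,z0,z1,tol=6):
    c=np.array(c,float)
    for _ in range(6):
        q=near(w,c,r+12,z0,z1); d=np.hypot(*(q[:,:2]-c).T); q=q[abs(d-r)<tol]
        if len(q)<15: return len(q)
        c=least_squares(lambda x:np.hypot(*(q[:,:2]-x).T)-r,c,loss="soft_l1",f_scale=1).x
    return len(q),c.round(1),"rms",np.sqrt(np.mean((np.hypot(*(q[:,:2]-c).T)-r)**2)).round(2)
g=e[:2]+[1.5,2.5]
print("body",arc(g,27,h+20,h+40)); print("collar",arc(g,32,h+1,h+13))
print("pin18",arc([638,39.7],18,19,60)); print("pin13",arc([638,39.7],13,72,96))
q=near(w,[638,39.7],56,11,17); print("footbox",box(q))
q=near(w,e[:2],40,h-12,h+8); print("bottom z",np.round(np.percentile(q[:,2],[0,2,10]),1) if len(q) else "")
if len(sys.argv)>1:
    u,v,a=map(int,sys.argv[2:5]); cv2.imwrite(sys.argv[1],cv2.resize(p["pixels"][v-a:v+a,u-a:u+a,::-1],(600,600),interpolation=cv2.INTER_CUBIC))
E
python3 look.py
```

```text
TCP [635.6  33.4 204.5] [-0.5  0.4 -3.7] 52.0 5.5
body (142, array([636.4,  35. ]), 'rms', np.float64(0.85))
collar (125, array([635.7,  34.9]), 'rms', np.float64(1.97))
pin18 (143, array([637.5,  39.3]), 'rms', np.float64(0.88))
pin13 (65, array([637.5,  39.4]), 'rms', np.float64(0.93))
footbox (752, array([637.9,  40.6,  14. ]), array([ 98. , 101.7,   6. ]), np.float64(13.9))
bottom z [132.4 133.3 135.2]
```

Emit:
apply_moves(
  motion="-0.0045 -0.0014 0.005 0;-0.0045 -0.0014 0.015 0;-0.0045 -0.0014 0.025 0;-0.0045 -0.0014 0.033 0;-0.0045 -0.0014 0.041 0;-0.0045 -0.0014 0.048 0;-0.0045 -0.0014 0.053 0;-0.0045 -0.0014 0.053 0",
)

```text
time: 6.55
ee_pos: [637.2, 38.7, 151.0]
ee_rot: [[-0.0, -1.0, -0.0], [-1.0, 0.0, 0.0], [-0.0, 0.0, -1.0]]
force: [0.3, 0.4, -3.0]
opening: 51.9
```

```bash
python3 look.py
```

```text
TCP [637.2  38.7 151. ] [ 0.3  0.4 -3. ] 51.9 6.55
body (123, array([637.7,  40.7]), 'rms', np.float64(0.85))
collar (113, array([637.5,  40. ]), 'rms', np.float64(2.01))
pin18 (125, array([637.5,  39.2]), 'rms', np.float64(0.94))
pin13 0
footbox (699, array([638.6,  41.4,  14. ]), array([99.6, 98.9,  6. ]), np.float64(14.0))
bottom z [79.4 80.2 81.1]
```

Emit:
apply_moves(
  motion="0.001 0 0 0;0.001 0 0.004 0;0.001 0 0.008 0;0.001 0 0.012 0;0.001 0 0.016 0;0.001 0 0.02 0",
)

```text
time: 7.35
ee_pos: [637.2, 37.7, 130.9]
ee_rot: [[-0.0, -1.0, -0.0], [-1.0, 0.0, 0.0], [-0.0, 0.0, -1.0]]
force: [-0.0, 0.2, -3.4]
opening: 51.9
```

Passed the step height (underside at about 61 mm) with no force, so this is the 40 mm bore. I keep lowering it to the foot.

Emit:
apply_moves(
  motion="0 0 0.006 0;0 0 0.013 0;0 0 0.021 0;0 0 0.029 0;0 0 0.036 0;0 0 0.041 0;0 0 0.043 0;0 0 0.044 0",
)

```text
time: 8.35
ee_pos: [637.3, 37.8, 87.3]
ee_rot: [[-0.0, -1.0, 0.0], [-1.0, 0.0, 0.0], [-0.0, -0.0, -1.0]]
force: [0.3, -1.1, -3.2]
opening: 52.3
```

```bash
python3 look.py
```

```text
TCP [637.3  37.8  87.3] [ 0.3 -1.1 -3.2] 52.3 8.35
body (102, array([638. ,  39.4]), 'rms', np.float64(0.81))
collar (102, array([637.5,  39.4]), 'rms', np.float64(2.07))
pin18 0
pin13 0
footbox (472, array([638.2,  40.9,  14. ]), array([97.6, 98.3,  5.9]), np.float64(14.0))
bottom z [ 8.9 10.5 12. ]
```

Emit:
apply_moves(
  motion="0 0 0.001 0;0 0 0.002 0;0 0 0.0028 0;0 0 0.0034 0;0 0 0.0034 0",
)

```text
time: 9.02
ee_pos: [637.4, 37.8, 84.2]
ee_rot: [[-0.0, -1.0, 0.0], [-1.0, 0.0, 0.0], [-0.0, -0.0, -1.0]]
force: [-2.3, -0.5, 3.6]
opening: 52.2
```

Emit:
apply_moves(
  motion="0 0 0.0006 0;0 0 0.0006 0;0 0 -0.01 0;0 0 -0.03 0;0 0 -0.055 0;0 0 -0.085 0;0 0 -0.108 0;0 0 -0.116 0",
)

```text
time: 10.02
ee_pos: [637.9, 37.8, 202.3]
ee_rot: [[-0.0, -1.0, 0.003], [-1.0, 0.0, 0.0], [-0.0, -0.003, -1.0]]
force: [0.1, 0.0, -3.8]
opening: 52.2
```

Emit:
apply_moves(
  motion="-0.02 0.006 0 0;-0.06 0.017 0 0;-0.11 0.03 0 0;-0.16 0.044 0 0;-0.21 0.058 0 0;-0.26 0.072 0 0;-0.3 0.083 0.01 0;-0.32 0.089 0.03 0",
)

```text
time: 11.02
ee_pos: [546.3, 361.3, 169.6]
ee_rot: [[0.003, -1.0, -0.0], [-1.0, -0.003, 0.001], [-0.001, 0.0, -1.0]]
force: [1.2, -0.9, -3.4]
opening: 52.1
```

```bash
python3 to.py 547 363.7 84
```

```text
t 11.03 pos [546.3 361.3 169.6] x [ 0.003 -1.    -0.001] F [ 1.2 -0.9 -3.4] open 52.1 q [-0.33  0.58 -0.43  1.59  0.27  1.02 -2.4 ]
shift [-2.3 -0.7 85.6] turn 0.0033
```

Emit:
apply_moves(
  motion="-0.001 -0.0007 0.015 0;-0.001 -0.0007 0.035 0;-0.001 -0.0007 0.055 0;-0.001 -0.0007 0.073 0;-0.001 -0.0007 0.086 0;-0.001 -0.0007 0.092 0;-0.001 -0.0007 0.0935 0;-0.001 -0.0007 0.0935 0",
)

```text
time: 12.02
ee_pos: [549.3, 358.9, 76.9]
ee_rot: [[-0.0, -1.0, 0.001], [-1.0, 0.0, 0.0], [-0.0, -0.001, -1.0]]
force: [1.0, -0.6, -2.8]
opening: 51.9
```

Emit:
apply_moves(
  motion="0 0 0.0007 0;0 0 0.0014 0;0 0 0.002 0;0 0 0.002 0",
)

```text
time: 12.52
ee_pos: [549.0, 358.8, 74.4]
ee_rot: [[-0.0, -1.0, -0.0], [-1.0, 0.0, 0.0], [-0.0, 0.0, -1.0]]
force: [-1.0, 0.2, -3.2]
opening: 51.9
```

Emit:
apply_moves(
  motion="0 0 0.0004 0;0 0 0.0008 0;0 0 0.0012 0;0 0 0.0012 0",
)

```text
time: 13.02
ee_pos: [549.2, 358.9, 74.1]
ee_rot: [[-0.0, -1.0, 0.0], [-1.0, 0.0, 0.0], [-0.0, -0.0, -1.0]]
force: [-4.7, -2.7, 11.4]
opening: 51.9
```

Emit:
apply_moves(
  motion="0 0 -0.0005 0;0 0 -0.0005 0;0 0 -0.0005 0;0 0 -0.0005 0;0 0 -0.0005 0",
  hand=1,
)

```text
time: 13.65
ee_pos: [549.0, 358.8, 73.7]
ee_rot: [[-0.0, -1.0, -0.0], [-1.0, 0.0, 0.0], [-0.0, 0.0, -1.0]]
force: [0.1, 0.1, 0.1]
opening: 85.4
```

Emit:
apply_moves(
  motion="0 0 -0.01 0;0 0 -0.04 0;0 0 -0.08 0;0 0 -0.11 0;0.03 0.015 -0.12 0;0.08 0.04 -0.12 0;0.13 0.065 -0.12 0;0.17 0.085 -0.12 0",
)

```text
time: 14.65
ee_pos: [463.1, 186.9, 194.4]
ee_rot: [[-0.001, -1.0, 0.001], [-1.0, 0.001, -0.0], [0.0, -0.001, -1.0]]
force: [1.1, 0.6, 0.6]
opening: 85.9
```

```bash
python3 - <<'E'
from workcell import arm,eyes; from h import *
p=eyes.capture("scene"); w=cloud(p); e=arm.sense()["ee_pos"]
q=near(w,[549,361],40,92,115); print("sleeve in tray rim",box(q))
q=near(w,[434,134],40,92,110); print("A rim",box(q))
for n,c,R in(("dish",[507.5,-8.9],50),):
    print(n,box(near(w,c,R,10,30)))
cv2.imwrite("pics/t1.png",cv2.resize(p["pixels"][170:370,310:510,::-1],(600,600),interpolation=cv2.INTER_CUBIC))
E
python3 to.py 434 131.5 68
```

```text
sleeve in tray rim (361, array([550.4, 361.9, 100.2]), array([53.4, 52.4, 16.4]), np.float64(103.4))
A rim (274, array([435.8, 134.7,  97.7]), array([54.5, 53.9, 11. ]), np.float64(98.5))
dish (185, array([507.4,  -8.4,  17.4]), array([56.9, 60.9, 14.6]), np.float64(15.4))
t 14.7 pos [461.5 182.5 194. ] x [-0.004 -1.     0.003] F [ 4.4 -3.1  1. ] open 85.2 q [-0.05  0.28 -0.45  1.97  0.16  0.92 -2.16]
shift [ 50.8  27.2 126.2] turn -0.0037
```

View pics/t1.png

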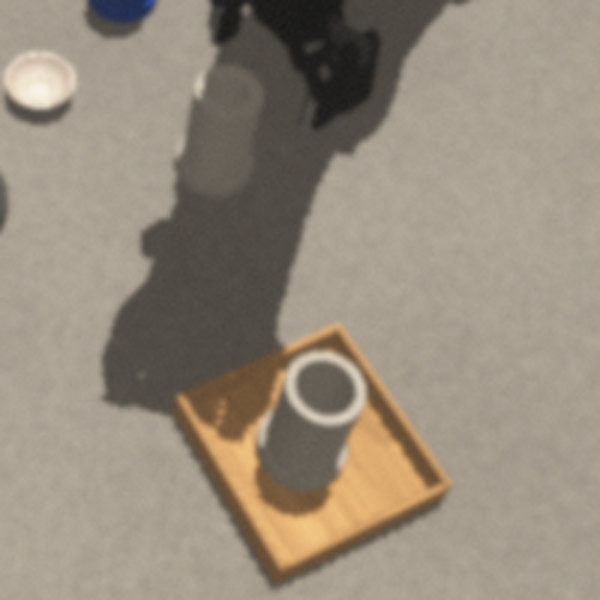

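Sleeve 1 stands upright in the tray, in the crop at (325,420). Now the second grey sleeve, in the crop at (220,130).

Emit:
apply_moves(
  motion="0.02 0.01 0.01 0;0.04 0.02 0.025 0;0.05 0.027 0.03 0;0.05 0.027 0.03 0;0.05 0.027 0.03 0",
)

```text
time: 15.32
ee_pos: [437.6, 139.6, 164.4]
ee_rot: [[0.0, -1.0, 0.001], [-1.0, -0.0, 0.001], [-0.001, -0.001, -1.0]]
force: [0.8, 0.9, -0.2]
opening: 85.2
```

```bash
python3 to.py 434.5 132.8 68
```

```text
t 15.32 pos [437.6 139.6 164.4] x [ 0.    -1.    -0.001] F [ 0.8  0.9 -0.2] open 85.2 q [ 0.01  0.26 -0.44  2.08  0.15  0.83 -2.08]
shift [ 6.9  3.2 96.3] turn 0.0004
```

Emit:
apply_moves(
  motion="0.0069 0.0032 0.015 0;0.0069 0.0032 0.04 0;0.0069 0.0032 0.065 0;0.0069 0.0032 0.085 0;0.0069 0.0032 0.094 0;0.0069 0.0032 0.096 0;0.0069 0.0032 0.096 0",
)

```text
time: 16.2
ee_pos: [434.2, 132.2, 68.2]
ee_rot: [[-0.0, -1.0, 0.001], [-1.0, 0.0, 0.0], [-0.0, -0.001, -1.0]]
force: [0.3, 0.3, 0.4]
opening: 85.4
```

Emit:
apply_moves(
  motion="0 0 0 0;0 0 0 0;0 0 0 0;0 0 0 0;0 0 0 0;0 0 0 0",
  hand=0,
)

```text
time: 16.95
ee_pos: [434.2, 132.1, 68.4]
ee_rot: [[-0.0, -1.0, 0.001], [-1.0, 0.0, 0.0], [-0.0, -0.001, -1.0]]
force: [-2.3, 0.5, 12.2]
opening: 53.3
```

Emit:
apply_moves(
  motion="0 0 -0.01 0;0 0 -0.035 0;0 0 -0.075 0;0 0 -0.11 0;0 0 -0.132 0;0 0 -0.138 0;0 0 -0.138 0",
)

```text
time: 17.82
ee_pos: [433.6, 131.7, 205.4]
ee_rot: [[-0.0, -1.0, -0.0], [-1.0, 0.0, -0.0], [0.0, 0.0, -1.0]]
force: [-0.3, 0.2, -5.4]
opening: 53.5
```

```bash
python3 look.py; python3 to.py 637.3 38 206
```

```text
TCP [433.6 131.7 205.4] [-0.3  0.2 -5.4] 53.5 17.82
body (142, array([433.6, 133.4]), 'rms', np.float64(1.02))
collar (117, array([433.1, 133.2]), 'rms', np.float64(1.66))
pin18 (143, array([637.5,  39.3]), 'rms', np.float64(0.98))
pin13 (69, array([637.2,  39.4]), 'rms', np.float64(0.91))
footbox (740, array([638.6,  40.1,  14. ]), array([ 98.3, 100.1,   6. ]), np.float64(14.0))
bottom z [134.2 134.5 137.4]
t 17.88 pos [433.4 131.7 205. ] x [-0. -1.  0.] F [ 0.7  0.4 -5.3] open 53.4 q [ 0.05  0.19 -0.46  2.06  0.1   0.92 -2.03]
shift [  93.6 -203.9   -1.2] turn -0.0002
```

Emit:
apply_moves(
  motion="0.009 -0.02 0 0;0.028 -0.06 0 0;0.051 -0.11 0 0;0.073 -0.158 0 0;0.088 -0.19 0 0;0.094 -0.204 0 0;0.094 -0.204 0 0;0.094 -0.204 0 0",
)

```text
time: 18.88
ee_pos: [637.0, 38.5, 205.2]
ee_rot: [[0.001, -1.0, -0.001], [-1.0, -0.001, 0.0], [-0.0, 0.001, -1.0]]
force: [-1.0, 0.8, -4.8]
opening: 53.0
```

```bash
python3 look.py
```

```text
TCP [637.   38.5 205.2] [-1.   0.8 -4.8] 53.0 18.88
body (129, array([637.1,  40.2]), 'rms', np.float64(0.85))
collar (122, array([636.8,  39.9]), 'rms', np.float64(1.77))
pin18 (141, array([637.5,  39.2]), 'rms', np.float64(0.99))
pin13 (66, array([637.4,  39.4]), 'rms', np.float64(0.84))
footbox (739, array([638. ,  40.1,  14. ]), array([ 98.5, 100.3,   6. ]), np.float64(14.0))
bottom z [135.2 135.9 137.4]
```

Emit:
apply_moves(
  motion="0.0007 -0.0005 0.005 0;0.0007 -0.0005 0.015 0;0.0007 -0.0005 0.024 0;0.0007 -0.0005 0.032 0;0.0007 -0.0005 0.041 0;0.0007 -0.0005 0.051 0;0.0007 -0.0005 0.059 0;0.0007 -0.0005 0.062 0",
)

```text
time: 19.92
ee_pos: [638.1, 37.1, 143.0]
ee_rot: [[-0.0, -1.0, -0.001], [-1.0, 0.0, 0.0], [-0.0, 0.001, -1.0]]
force: [0.0, -0.3, -4.9]
opening: 53.1
```

Emit:
apply_moves(
  motion="0 0 0.001 0;0 0 0.0025 0;0 0 0.004 0;0 0 0.005 0;0 0 0.006 0;0 0 0.007 0;0 0 0.007 0",
)

```text
time: 20.8
ee_pos: [638.2, 37.1, 136.6]
ee_rot: [[-0.0, -1.0, -0.0], [-1.0, 0.0, 0.0], [-0.0, 0.0, -1.0]]
force: [0.3, 0.6, -4.3]
opening: 53.4
```

Emit:
apply_moves(
  motion="0 0 0.0006 0;0 0 0.0012 0;0 0 0.0018 0;0 0 0.0018 0",
)

```text
time: 21.3
ee_pos: [638.4, 37.1, 135.2]
ee_rot: [[-0.0, -1.0, 0.0], [-1.0, 0.0, 0.0], [-0.0, -0.0, -1.0]]
force: [-2.0, -0.8, 2.8]
opening: 52.9
```

Emit:
apply_moves(
  motion="0 0 0.0004 0;0 0 0.0007 0;0 0 0.0007 0",
)

```text
time: 21.68
ee_pos: [638.7, 37.1, 134.9]
ee_rot: [[-0.0, -1.0, 0.001], [-1.0, 0.0, -0.0], [0.0, -0.001, -1.0]]
force: [-2.3, -0.8, 8.7]
opening: 53.1
```

```bash
python3 look.py pics/g2.png 291 210 60
```

```text
TCP [638.7  37.1 134.9] [-2.3 -0.8  8.7] 53.1 21.68
body (122, array([638.3,  38.9]), 'rms', np.float64(0.86))
collar (106, array([637.5,  38.8]), 'rms', np.float64(1.92))
pin18 (76, array([637.5,  39.5]), 'rms', np.float64(0.95))
pin13 0
footbox (646, array([638. ,  41.9,  14. ]), array([98.4, 97.3,  6. ]), np.float64(14.0))
bottom z [63.9 65.2 66. ]
```

View pics/g2.png

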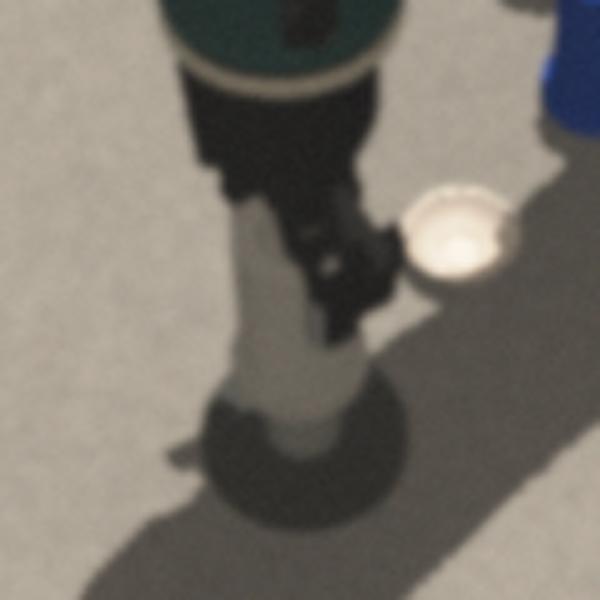

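The sleeve rests on the step with the thick pin still visible below it (crop (303,435)), so this is the 32 mm bore and goes to the pan.

Emit:
apply_moves(
  motion="0 0 -0.005 0;0 0 -0.02 0;0 0 -0.045 0;0 0 -0.066 0;0.01 0.004 -0.072 0;0.035 0.015 -0.073 0;0.07 0.031 -0.073 0;0.115 0.05 -0.073 0",
)

```text
time: 22.72
ee_pos: [587.2, -78.9, 206.8]
ee_rot: [[0.001, -1.0, -0.001], [-1.0, -0.001, 0.0], [-0.0, 0.001, -1.0]]
force: [-0.2, -0.5, -4.0]
opening: 53.2
```

Emit:
apply_moves(
  motion="0.045 0.02 0 0;0.09 0.04 0 0;0.135 0.059 0 0;0.18 0.079 0 0;0.213 0.093 0 0;0.23 0.1 0 0;0.236 0.103 0 0;0.236 0.103 0 0",
)

```text
time: 23.72
ee_pos: [485.4, -313.1, 207.0]
ee_rot: [[0.0, -1.0, -0.0], [-1.0, -0.0, 0.001], [-0.001, 0.0, -1.0]]
force: [-0.4, -0.4, -5.2]
opening: 52.9
```

```bash
python3 to.py 481 -322 78
```

```text
t 23.73 pos [ 485.4 -313.1  207. ] x [ 0.    -1.    -0.001] F [-0.4 -0.4 -5.2] open 52.9 q [ 0.72  0.39 -0.25  1.77  0.11  1.   -1.14]
shift [  8.9   4.4 129. ] turn 0.0004
```

Contact is expected at a TCP height of about 73.4 (floor 5).

Emit:
apply_moves(
  motion="0.006 0.003 0.01 0;0.0089 0.0044 0.035 0;0.0089 0.0044 0.065 0;0.0089 0.0044 0.095 0;0.0089 0.0044 0.115 0;0.0089 0.0044 0.127 0;0.0089 0.0044 0.131 0;0.0089 0.0044 0.131 0",
)

```text
time: 24.72
ee_pos: [481.0, -322.7, 76.4]
ee_rot: [[0.0, -1.0, 0.0], [-1.0, -0.0, -0.0], [0.0, -0.0, -1.0]]
force: [-0.1, -0.3, -4.9]
opening: 53.4
```

Emit:
apply_moves(
  motion="0 0 0.0007 0;0 0 0.0014 0;0 0 0.002 0;0 0 0.002 0",
)

```text
time: 25.22
ee_pos: [480.8, -322.7, 74.2]
ee_rot: [[-0.0, -1.0, -0.0], [-1.0, 0.0, 0.0], [-0.0, 0.0, -1.0]]
force: [-0.5, 0.9, -4.5]
opening: 53.2
```

Emit:
apply_moves(
  motion="0 0 0.0004 0;0 0 0.0008 0;0 0 0.0012 0;0 0 0.0012 0",
)

```text
time: 25.72
ee_pos: [481.0, -322.7, 73.5]
ee_rot: [[-0.0, -1.0, 0.0], [-1.0, 0.0, -0.0], [0.0, -0.0, -1.0]]
force: [-2.5, 2.8, 7.5]
opening: 53.0
```

Contact (the vertical force swung by about 12 N). I release and retreat.

Emit:
apply_moves(
  motion="0 0 -0.0003 0;0 0 -0.0003 0;0 0 -0.0003 0;0 0 -0.0003 0;0 0 -0.0003 0",
  hand=1,
)

```text
time: 26.35
ee_pos: [480.8, -322.7, 73.2]
ee_rot: [[-0.0, -1.0, -0.0], [-1.0, 0.0, 0.0], [-0.0, 0.0, -1.0]]
force: [-0.4, 0.5, -0.3]
opening: 85.2
```

Emit:
apply_moves(
  motion="0 0 -0.01 0;0 0 -0.04 0;0 0 -0.08 0;0 0 -0.12 0;0.02 0.02 -0.15 0;0.06 0.06 -0.16 0;0.1 0.1 -0.16 0;0.12 0.12 -0.16 0",
)

```text
time: 27.35
ee_pos: [358.2, -444.9, 234.3]
ee_rot: [[-0.003, -1.0, -0.0], [-1.0, 0.003, -0.001], [0.001, 0.0, -1.0]]
force: [1.2, 0.0, 0.2]
opening: 85.2
```

Emit:
apply_moves(
  motion="0 0 0 0;0 0 0 0;0 0 0 0;0 0 0 0",
)

```text
time: 27.85
ee_pos: [361.4, -442.2, 233.4]
ee_rot: [[0.001, -1.0, 0.0], [-1.0, -0.001, 0.0], [-0.0, -0.0, -1.0]]
force: [-0.2, -0.4, 0.5]
opening: 85.5
```

```bash
python3 - <<'E'
from workcell import arm,eyes; from h import *
import pickle; P=pickle.load(open("p0.pkl","rb"))
for n in("top","scene"):
    p=eyes.capture(n); w=cloud(p); w0=cloud(P[n]); cv2.imwrite(f"pics/end_{n}.png",p["pixels"][...,::-1])
    for k,c in(("tray sleeve",[549,361]),("pan sleeve",[481,-322])): print(n,k,box(near(w,c,40,92,115)))
    for k,c,z in(("dish",[506,-11],10),("flask",[754,205],15),("beaker",[735,-204],15),("blue",[378,-59],92),("purple",[332,-158],92)):
        a,b=near(w0,c,55,z,130),near(w,c,55,z,130); print(n,k,a.mean(0).round(1) if len(a) else 0,b.mean(0).round(1) if len(b) else 0)
print(np.round(arm.sense()["ee_pos"]),arm.sense()["time"])
E
```

```text
top tray sleeve (255, array([548.2, 355.2, 100.3]), array([53.4, 52.1, 16.4]), np.float64(102.8))
top pan sleeve (355, array([ 478.8, -324.5,  102. ]), array([51.7, 54.4, 19.6]), np.float64(104.5))
top dish [505.4 -13.4  16. ] [505.4 -14.4  15.8]
top flask [748.2 201.3  56.2] [748.2 201.3  55.9]
top beaker [ 739.2 -207.4   57.3] [ 739.1 -207.4   57. ]
top blue [377.3 -58.9  99.3] [377.4 -58.9  99.4]
top purple [ 331.8 -159.2   99.6] [ 331.6 -159.5   99.4]
scene tray sleeve (363, array([550.6, 361.9, 100.1]), array([55.1, 52.4, 16.1]), np.float64(103.3))
scene pan sleeve (216, array([ 482.7, -318.6,   99.9]), array([53. , 54.8, 15.5]), np.float64(102.3))
scene dish [503.8 -13.6  15.6] [503.1 -13.1  15.6]
scene flask [766.7 221.4  56. ] [766.6 221.5  55.6]
scene beaker [ 737.9 -199.1   56.6] [ 738.  -199.1   56.6]
scene blue [381.2 -53.4  97.3] [381.7 -53.2  97.5]
scene purple [ 336.  -153.1   97.2] [ 335.8 -153.3   97.4]
[ 361. -442.  233.] 27.95
```

View pics/end_top.png

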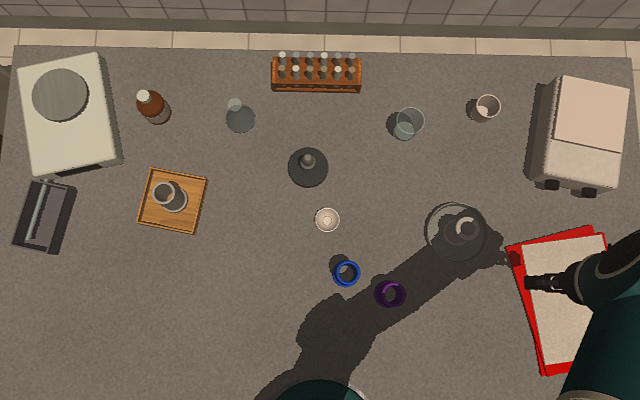

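View pics/end_scene.png

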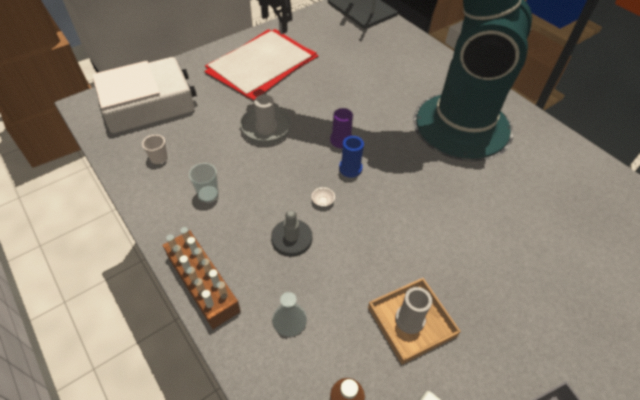

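Both views show the thin-walled sleeve upright in the tray (top (168,195), scene (413,310)) and the thick-walled one upright in the pan (top (466,228), scene (263,115)). Everything else is where it was.

```bash
python3 -c "
from workcell import arm; print(arm.sign_off())"
```

```text
the job is handed in; nothing more can be done
None
```

I tried both sleeves on the gauge, one after the other, put each away upright, and handed the job in at about 28 s of the 64 s allowed.

- **Sleeve near the pan:** it went down past the step with no force and touched the foot with its underside at about 15 mm. It has the 40 mm bore, so it is in the wooden tray.
- **Sleeve near the tray:** it stopped on the step about 52 mm above the foot, pushing back with about 13 N. It has the 32 mm bore, so it is in the steel pan.

**Last checks:** both cameras show each sleeve upright in its place, with its rim at about 102–105 mm. The dish, flask, beaker and the blue and purple look-alikes measured within about 1 mm of where they started, and the gripper was open and clear of everything.

**Disagreements:** the two cameras differ by about 3 mm in x and 5 mm in y. I worked from positions measured relative to each other in one view, and checked the sleeves' final places in both. The sleeve in the tray stands about 5 mm off its centre. I set it down on a commanded position that had drifted from the measured one; it is clear of the walls.

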